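Set the washstand for a shave

TASK

Get the washstand ready for a shave: swing the mirror, which has a black grip tab on top, out from over its keys until its arm points over the middle of the washbasin, without touching the glass, then set its light with the keys, one at a time: red (power), yellow (warm), then blue twice (full brightness). Also stand every toiletry left on the counter (green and amber bottle, red tin, white jar, blue tumbler - whichever are there) upright in the wooden tray, and leave the other things where they are.

Things in the scene. Friction and masses are not known exactly. Their poses are not given: they have to be found in the camera images.
- mirror_arm (a joint): stiff hinge (vertical axis) of the lit mirror's swing arm, rad: 0 = arm straight out over the front (-x) edge of the mirror's base; positive = anticlockwise from above, to the right, as found; 1.57 = folded right over the keys; negative = to the left, towards the basin; stops at -1.5 and 1.57. Stays where it is left; takes about 4 N at the tab
- mirror_tab (a point): centre of the top of the black grip tab, 326 mm above the counter, 208 mm from the hinge axis; tab 16 mm thick along the arm (x), 34 mm wide, standing 36 mm above the mirror's frame. Mirror: upright disc across the arm's end, frame 150 mm across, 16 mm thick, lower edge 140 mm up, glass on the side away from the post. x points back to the post, z up
- mirror_hub (a point): point on the hinge axis at the arm's height, 215 mm up, on top of the steel post (22 mm thick, hub 38 mm); turns with the arm, which runs from here along this point's -x axis: it points over the basin's middle when the basin's middle lies on that axis, seen from above
- mirror_base: white slab foot of the mirror, fixed, 110 mm (x) by 290 mm (y), 28 mm high; origin at counter level under the post; the slab reaches from 60 mm on the +y side to 230 mm on the -y side of the post; front is -x; carries three keys in a row along y on its right
- basin: white round washbasin standing on the counter, fixed, 340 mm across, 105 mm high; origin at counter level in its middle (under the drain); its steel tap, 225 mm high, stands outside its rim 207 mm from the middle, at the rear left (x 110, y 175 mm in its frame)
- tray: brown wooden tray, fixed, 200 mm (x) by 300 mm (y), rim 8 mm thick and 16 mm high; origin at counter level in its middle
- tray_floor (a point): middle of the tray's flat inner floor, 8 mm above the counter; inside it measures 184 mm (x) by 284 mm (y); axes as the tray
- bottle_green: squat green plastic bottle with a paper label and white cap, 66 mm across up to 53 mm, then narrowing to the neck, 85 mm high; origin at the centre of its underside, z up along its axis; loose, stands on the counter at the start; may be absent
- bottle_amber: squat amber glass bottle with a black cap, 62 mm across up to 51 mm, then narrowing to the neck, 82 mm high; origin at the centre of its underside, z up along its axis; loose, stands on the counter at the start; may be absent
- tin_red: round red tin with a bare metal top, 68 mm across, 65 mm high; origin at the centre of its underside, z up along its axis; loose, stands on the counter at the start; may be absent
- jar_white: white cream jar with an orange lid, 68 mm across up to 35 mm, 56 mm at the neck and 60 mm at the lid, 65 mm high; origin at the centre of its underside, z up along its axis; loose, stands on the counter at the start; may be absent
- tumbler: blue open plastic tumbler, 68 mm across at the rim, 62 mm at the foot, 75 mm high, wall 4 mm; origin at the centre of its underside, z up along its axis; loose, stands on the counter at the start; may be absent
- key_red (a joint): red round spring key (power, the middle key) on the mirror's base, 24 mm across, 42 mm from the next; travel in m, 0 = up, 0.006 = fully down (4 N; 1 N to start); counts as pressed beyond 0.004
- key_red_top (a point): centre of the top of the red key, 44 mm above the counter when up; pressed straight down; axes as mirror_base
- key_yellow (a joint): yellow round spring key (warm light, the left key, nearest the post) on the mirror's base, 24 mm across, 42 mm from the next; travel in m, 0 = up, 0.006 = fully down (4 N; 1 N to start); counts as pressed beyond 0.004
- key_yellow_top (a point): centre of the top of the yellow key, 44 mm above the counter when up; pressed straight down; axes as mirror_base
- key_blue (a joint): blue round spring key (brightness, the right key) on the mirror's base, 24 mm across, 42 mm from the next; travel in m, 0 = up, 0.006 = fully down (4 N; 1 N to start); counts as pressed beyond 0.004
- key_blue_top (a point): centre of the top of the blue key, 44 mm above the counter when up; pressed straight down; axes as mirror_base
- razor: blue razor, 125 mm long, lying left of the tray; a loose bystander, not to be disturbed; origin at counter level in its middle
- nail_brush: wooden nail brush, 50 x 85 x 28 mm, lying left of the hairbrush; a loose bystander, not to be disturbed; origin at counter level in its middle
- hairbrush: dark wooden hairbrush, 210 mm long along y, 30 mm high, lying in front of the tray; origin where handle and head meet; a loose bystander, not to be disturbed
- soap_dish: blue soap dish with yellow soap, 85 x 120 x 34 mm, in front of the basin; a loose bystander, not to be disturbed; origin at counter level in its middle
There are look-alikes about, which are no part of the job. What is shaped like the tin_red but pink is not meant.

How it is judged:
By the outcome, as a careful person would: the job done as asked, in the order asked, and still so for the second after the job is handed in, with the robot touching nothing.
Of bottle_green, bottle_amber, tin_red, jar_white, tumbler only 3 to 5 are there at a start; the rules pass over those that are not, and their reading is None.
At some moment in a run one of bottle_green, bottle_amber, tin_red, jar_white, tumbler may be knocked a few centimetres aside while the robot is not near it.
It also fails if it takes over 210 s, if anything falls off the work surface, if the arm or the gripper's body presses on something with over 40 N, if the wrist force passes 120 N, or if a joint passes its speed limit or range.

ROBOT

A 6-joint arm with a two-finger parallel gripper is mounted at the origin on the work surface. World frame = base frame: x ahead of the robot, y to its left, z up, the work surface at z = 0. Lengths are in m, angles in rad, forces in N, time in s.
With the tool pointing down it reaches from about 0.375 to 0.9 m from the base axis. Payload 3.1 kg.
Tool frame: the origin (TCP) lies between the finger pads; the fingertips stand 19 mm ahead of it and the grasp point (between the pads) is the TCP; z points along the fingers, y is the line along which they close (so a half turn about z gives the same grasp; the last joint's range is limited). The gripper opens to 87 mm and grips with 3 to 60 N. Pads are 19 mm wide; open, the fingers measure 117 mm over their backs; the gripper's body (75 mm by 190 mm) begins 51 mm behind the grasp point.
Start: joints at [-1.484, 0.527, 1.433, -0, 1.181, -0.178], TCP at [0.164, -0.603, 0.242] pointing down, gripper open.
Joint ranges: [-3.08, 3.08], [-0.75, 2.2], [0.22, 2.44], [-1.43, 4.57], [0, 2.65], [-2.85, 2.85]. Speed limits (rad/s): [2.79, 2.79, 3.14, 3.14, 3.14, 3.14].

INTERFACE

Orientations are given as a unit quaternion [x, y, z, w].
In Python, from rig import telemetry, viewer, hand_in gives the robot as it stands. The module is installed in compiled form; this text tells all that it offers.
- The arm moves only by the shell command python3 -m creep 'ROWS' [FORCE]. ROWS is JSON, a list of rows, each an object with "translation": the shift along the tool's x, y, z in mm, a list of three; "roll": the turn about the tool's z in degrees; "gripper": the finger opening in mm, from 0 to 87. In form: [{"translation": [tx, ty, tz], "roll": roll, "gripper": gripper}, ...]. A call has 1 to 5 rows; each row is the pose to reach, as a shift and turn from the pose commanded when the call began, along the tool's axes at that moment; what a row does not reach only later rows make up. A row lasts 1/12 s, in which the tool goes at most 41.7 mm and 7.16 degrees, less where a joint would pass 70% of its speed; a pose out of reach is approached as far as the arm can. A call with a gripper value outside its range is refused whole. The fingers move at their own pace and stop on an object; FORCE is the grip in N (left out, the last holds). Time passes only in rows, so rows that repeat a pose let the fingers close. It gives the time, the measured TCP pose, the force, the opening and the grip force at its end, in the units of the state.
- telemetry.get_obs(): the state, without advancing time (a new reading comes with each control period).
- viewer.camera(name): name is "scene" or "top" or "wrist"; returns the picture (480x640x3 uint8, blue, green, red); there is no depth.
- viewer.camera_info(name): a dict with "intrinsics" (3x3 intrinsics, pixels), "rvec" (rotation vector, rad) and "tvec" (3), from world to camera coordinates, as OpenCV has them; the wrist camera has in their place "hand_eye" (4x4, takes a point from camera to tool coordinates, whose origin is the TCP and whose axes are the flange's). Camera axes: x right, y down, z forward; pixel columns grow to the right and rows downward; lengths in m; the calibration is good to about 2 mm. The wrist camera is an equidistant fisheye: a pixel r from the principal point sees the ray r / f radians off the axis. A picture is of the moment at which its call begins: read the wrist's pose just before it. camera_info takes no time and is no camera call.
- hand_in(): hands the job in; it is judged then, once.
Trained networks look in the newest picture that a camera, given by its name, has taken for a name from the list of things; names that differ only in an ending like _2 or _b are one class to them, and where a whole thing is asked for, a point or a joint stands for the part that bears it (a point fixed in the world has none). Each returns a list of dicts, best first, with "p" (0 to 1); they miss things now and then, are a little off and sometimes report something else, mostly with a low value. They report only what shows in the picture. A call takes as long as a camera call. They do not tell look-alikes from the thing itself.
- viewer.recognise(camera, thing): "bbox" ([left, top, width, height] in pixels, round what is visible of it).
The state is a dict: "time": time; "q": joint angles; "joint_velocities": joint speeds; "joint_torque": joint torques, N m; "position": TCP position; "tool_rot": TCP orientation; "ft_force": force on the tool from outside, world axes, zero at the start; "moment": the same for the moment, N m; "grip_width": finger opening in m; "grip_force": force on a finger pad.
Only numpy, scipy, OpenCV 4.12 (cv2) and the standard library are available. Lean on these libraries where they do the work, as an engineer would, in place of code of your own. Each camera call takes 0.05 s, during which the arm holds its last target. There are 200 camera calls.

## Working session

There is one attempt and no reset: what is moved stays moved. The work goes in short steps, Python scripts to look and compute and a shell command to move; the robot and the scene stay as the last step left them, time stands still between calls to the robot, and variables do not carry over. Pictures are saved under pics/ and viewed, at most 14 in all, crops included, and the job is handed in when it is done.

```bash
mkdir -p pics; cat > h.py <<'E'
import numpy as np, cv2
from scipy.spatial.transform import Rotation as R
from rig import telemetry, viewer
def obs(): return telemetry.get_obs()
def snap(c,name=None):
    im=viewer.camera(c)
    if name: cv2.imwrite('pics/'+name,im)
    return im
def ray(cam,uv,z):
    """world point at height z on pixel uv (fixed camera)"""
    i=viewer.camera_info(cam);K=np.array(i['intrinsics']);Rm=cv2.Rodrigues(np.array(i['rvec'],float))[0];t=np.array(i['tvec']).ravel()
    d=Rm.T@np.linalg.inv(K)@np.array([uv[0],uv[1],1.]);c=-Rm.T@t
    return c+d*(z-c[2])/d[2]
def proj(cam,p):
    i=viewer.camera_info(cam);return cv2.projectPoints(np.array([p],float),np.array(i['rvec'],float),np.array(i['tvec'],float),np.array(i['intrinsics']),None)[0].ravel()
def wproj(p,o=None):
    o=o or obs();i=viewer.camera_info('wrist');H=np.array(i['hand_eye']);K=np.array(i['intrinsics'])
    pt=R.from_quat(o['tool_rot']).inv().apply(np.array(p)-o['position']);pc=np.linalg.inv(H)@np.r_[pt,1]
    th=np.arctan2(np.hypot(*pc[:2]),pc[2]);ph=np.arctan2(pc[1],pc[0]);return K[0,2]+K[0,0]*th*np.cos(ph),K[1,2]+K[1,1]*th*np.sin(ph)
def wray(uv,z,o=None):
    o=o or obs();i=viewer.camera_info('wrist');H=np.array(i['hand_eye']);K=np.array(i['intrinsics'])
    a=(uv[0]-K[0,2])/K[0,0];b=(uv[1]-K[1,2])/K[1,1];th=np.hypot(a,b);s=np.sin(th)/th
    Rt=R.from_quat(o['tool_rot']);d=Rt.apply(H[:3,:3]@[a*s,b*s,np.cos(th)]);c=Rt.apply(H[:3,3])+o['position']
    return c+d*(z-c[2])/d[2]
def to(p,o=None):
    """tool-frame shift in mm to world p"""
    o=o or obs();return np.round(1000*R.from_quat(o['tool_rot']).inv().apply(np.array(p)-o['position']),1)
def show():
    o=obs();print('t',round(o['time'],2),'pos',np.round(o['position'],4),'yaw x',np.round(R.from_quat(o['tool_rot']).as_matrix()[:,0],3),'y',np.round(R.from_quat(o['tool_rot']).as_matrix()[:,1],3),'F',np.round(o['ft_force'],1),'grip',round(o['grip_width'],4),round(o['grip_force'],1))
E
python3 - <<'E'
from h import *
show()
a=snap('top','top0.png');b=snap('scene','scene0.png')
for c in('top','scene'):
  i=viewer.camera_info(c);Rm=cv2.Rodrigues(np.array(i['rvec'],float))[0];print(c,'cam',-Rm.T@np.array(i['tvec']).ravel(),i['intrinsics'])
print(viewer.camera_info('wrist'))
for n in ['basin','tray','mirror_base','mirror_tab','bottle_green','bottle_amber','tin_red','jar_white','tumbler','key_red','key_yellow','key_blue']:
  print(n,[(np.round(d['bbox']).astype(int).tolist(),round(d['p'],2)) for d in viewer.recognise('top',n)][:4])
E
```

```text
t 0.0 pos [ 0.1635 -0.6025  0.2406] yaw x [0.965 0.262 0.   ] y [ 0.262 -0.965 -0.002] F [ 0.1  0.6 -0.4] grip 0.0868 0.0
top cam [0.29013786 0.09783414 1.77043995] [[545.67035277   0.         313.88875719]
 [  0.         545.67035277 242.43960663]
 [  0.           0.           1.        ]]
scene cam [ 1.21162872 -0.2682613   1.29025934] [[598.44920707   0.         319.0115778 ]
 [  0.         598.44920707 242.4406224 ]
 [  0.           0.           1.        ]]
{'intrinsics': array([[371.64829954,   0.        , 325.72613843],
       [  0.        , 371.64829954, 237.99593379],
       [  0.        ,   0.        ,   1.        ]]), 'hand_eye': array([[ 1.44627699e-03, -9.60433571e-01, -2.78505410e-01,
         7.60178905e-02],
       [ 9.99998133e-01,  1.03209517e-03,  1.63377595e-03,
         1.10967411e-04],
       [-1.28168918e-03, -2.78507253e-01,  9.60433271e-01,
        -1.43269050e-01],
       [ 0.00000000e+00,  0.00000000e+00,  0.00000000e+00,
         1.00000000e+00]])}
basin [([112, 195, 127, 128], 0.57)]
tray [([386, 223, 92, 63], 0.57), ([309, 259, 22, 18], 0.4)]
mirror_base [([259, 174, 98, 49], 0.85), ([346, 256, 21, 23], 0.18)]
mirror_tab [([272, 170, 83, 55], 0.97)]
bottle_green [([344, 253, 26, 26], 0.9), ([260, 173, 96, 48], 0.61)]
bottle_amber []
tin_red [([304, 293, 22, 21], 0.75), ([270, 262, 20, 18], 0.73)]
jar_white [([308, 258, 21, 19], 0.82)]
tumbler [([326, 224, 20, 22], 0.69)]
key_red [([323, 194, 9, 10], 0.53)]
key_yellow [([308, 195, 11, 5], 0.52)]
key_blue [([268, 174, 85, 48], 0.57), ([387, 226, 89, 63], 0.45)]
```

```bash
python3 - <<'E'
import cv2
a=cv2.imread('pics/top0.png');cv2.imwrite('pics/c0.png',cv2.resize(a[150:350,230:496],None,fx=3,fy=3,interpolation=cv2.INTER_CUBIC))
E
```

```text
(no output)
```

View pics/top0.png

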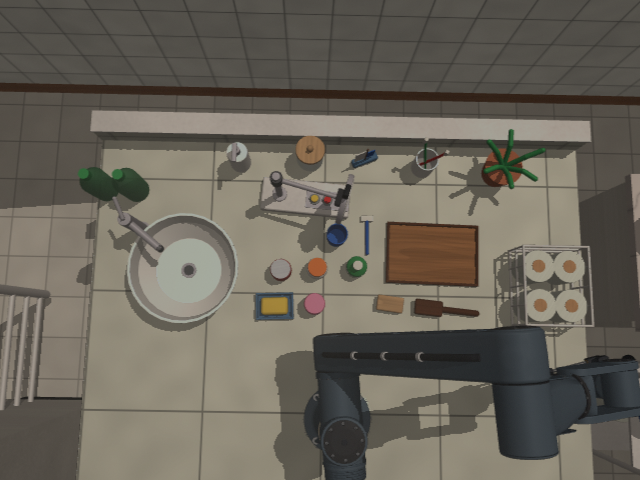

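View pics/scene0.png

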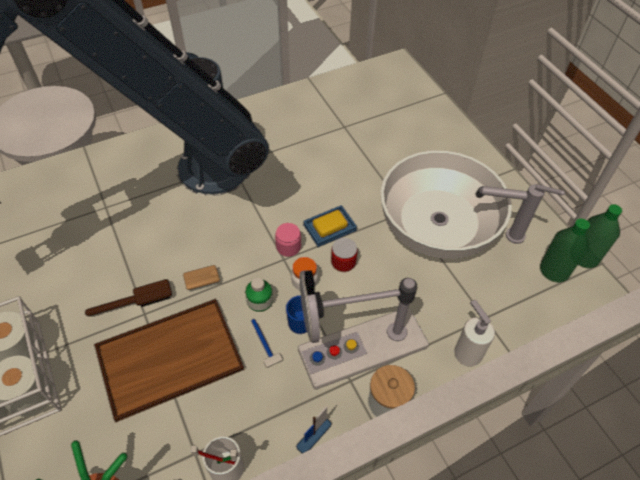

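View pics/c0.png

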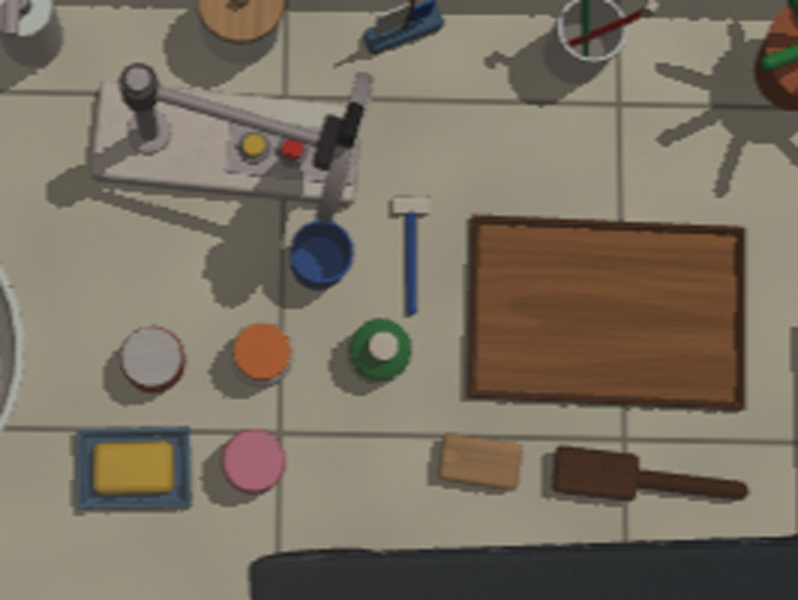

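```bash
python3 - <<'E'
from h import *
a=cv2.imread('pics/top0.png');b=cv2.imread('pics/scene0.png')
c=cv2.resize(a[165:225,260:365],(798,456),interpolation=cv2.INTER_CUBIC)
d=cv2.resize(b[260:400,270:430],(480,420),interpolation=cv2.INTER_CUBIC)
cv2.imwrite('pics/c1.png',c);
cv2.imwrite('pics/c2.png',d)
W=lambda uv,z:np.round(ray('top',uv,z),4)
def blob(lo,hi,box,z,name):
  x0,y0,x1,y1=box;m=cv2.inRange(cv2.cvtColor(a[y0:y1,x0:x1],cv2.COLOR_BGR2HSV),lo,hi)
  n,l,s,ce=cv2.connectedComponentsWithStats(m);k=1+s[1:,4].argmax();uv=ce[k]+[x0,y0];print(name,uv.round(1),s[k,4],W(uv,z))
blob((100,100,40),(130,255,255),(322,220,352,250),.06,'tumbler')
blob((3,120,100),(18,255,255),(300,255,332,280),.065,'jar')
blob((45,80,30),(85,255,255),(340,250,372,282),.05,'green')
blob((5,80,20),(20,255,255),(370,210,490,295),.012,'tray')
blob((15,120,100),(35,255,255),(305,190,322,206),.044,'yellow')
blob((0,150,100),(8,255,255),(318,190,336,206),.044,'red')
print('tin',W((281,269),.065))
print('basinmid',W((189,270),.01), 'basin rim from bbox',W((112+63.5+7.5,269),.105))
for u in((128,268),(237,268),(183,214),(183,321)):print(W(u,.105))
print('traycorners',[W(u,.016) for u in((387,222),(478,227),(386,283),(478,286))])
print('base corners',[W(u,.028) for u in((264,177),(348,186),(261,210),(347,217))])
print('hub',W((276.5,177.5),.225), 'postfoot',W((280,195),.028))
E
```

```text
tumbler [336.5 235.8] 238 [0.5699 0.01   0.06  ]
jar [316.8 266.6] 273 [0.4699 0.0708 0.065 ]
green [356.2 266.4] 215 [ 0.4745 -0.0542  0.05  ]
tray [431.8 253.7] 5549 [ 0.5248 -0.3038  0.012 ]
yellow [314.1 197.9] 39 [0.6955 0.083  0.044 ]
red [327.2 198.9] 28 [0.693  0.0406 0.044 ]
tin [0.4602 0.1831 0.065 ]
basinmid [0.4569 0.4826 0.01  ] basin rim from bbox [0.4506 0.4802 0.105 ]
[0.4506 0.6478 0.105 ]
[0.4568 0.3157 0.105 ]
[0.6217 0.4893 0.105 ]
[0.2935 0.4719 0.105 ]
traycorners [array([ 0.626 , -0.1573,  0.016 ]), array([ 0.6153, -0.456 ,  0.016 ]), array([ 0.4261, -0.1536,  0.016 ]), array([ 0.4219, -0.4507,  0.016 ])]
base corners [array([0.7661, 0.2487, 0.028 ]), array([ 0.7414, -0.0276,  0.028 ]), array([0.6554, 0.2551, 0.028 ]), array([ 0.6377, -0.0252,  0.028 ])]
hub [0.7116 0.1952 0.225 ] postfoot [0.7066 0.1946 0.028 ]
```

View pics/c1.png

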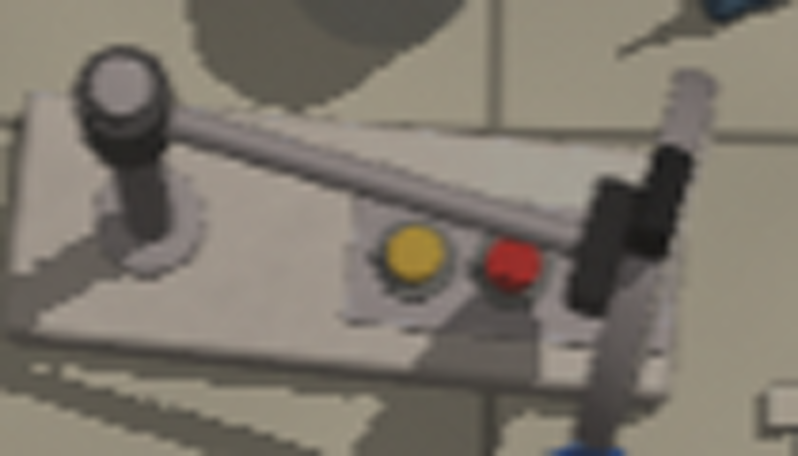

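View pics/c2.png

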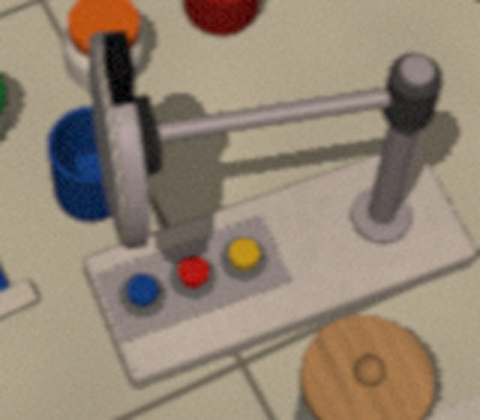

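```bash
cat >> h.py <<'E'
def plan(p,head):
    """tool shift mm and roll deg to world p with tool x heading (deg)"""
    o=obs();x=R.from_quat(o['tool_rot']).as_matrix()[:,0];h=np.degrees(np.arctan2(x[1],x[0]))
    r=-(head-h);r=(r+180)%360-180
    return to(p,o),'roll',round(r,1)
E
python3 - <<'E'
from h import *
tab=ray('top',(347.8,191.3),.322);hub=ray('top',(276.5,176.5),.235);print(tab,hub)
d=tab-hub;print(np.hypot(*d[:2]),np.degrees(np.arctan2(d[1],d[0]))%360)
# scene cam: tab top ~ crop(117,36)/3+(270,260)
t2=ray('scene',(270+117/3,260+40/3),.322);h2=ray('scene',(270+414/3,260+68/3),.24);print(t2,h2)
print(plan([tab[0],tab[1],.42],171))
E
```

```text
[ 0.65043258 -0.00601594  0.322     ] [0.71180448 0.19469881 0.235     ]
0.20988787885227228 252.99811090830568
[0.64598823 0.00087662 0.322     ] [0.70763443 0.19834706 0.24      ]
(array([ 626.1, -449. , -178.4]), 'roll', np.float64(-155.8))
```

```bash
python3 -m creep '[{"translation":[0,0,-120],"roll":0,"gripper":60},{"translation":[0,0,-120],"roll":0,"gripper":60},{"translation":[0,0,-160],"roll":0,"gripper":60},{"translation":[100,-70,-180],"roll":-20,"gripper":60},{"translation":[626,-446,-180],"roll":-148,"gripper":60}]' 30 && python3 -c "
from h import *
show();print(plan([.649,-.004,.42],163))"
```

```text
time: 1.12
position: [0.214, -0.5453, 0.3913]
tool_rot: [0.967, 0.256, -0.001, 0.006]
ft_force: [0.6, -0.3, -0.0]
grip_width: 0.0634
grip_force: 0.0
t 1.12 pos [ 0.214  -0.5453  0.3913] yaw x [ 0.869  0.494 -0.004] y [ 0.494 -0.869  0.012] F [ 0.6 -0.3 -0. ] grip 0.0634 0.0
(array([ 645.6, -255.3,  -34.3]), 'roll', np.float64(-133.4))
```

```bash
python3 -m creep '[{"translation":[645,-255,-34],"roll":-133,"gripper":60},{"translation":[645,-255,-34],"roll":-133,"gripper":60},{"translation":[645,-255,-34],"roll":-133,"gripper":60},{"translation":[645,-255,-34],"roll":-133,"gripper":60},{"translation":[645,-255,-34],"roll":-133,"gripper":60}]' && python3 -c "
from h import *
show();print(plan([.649,-.004,.42],163))"
```

```text
time: 1.53
position: [0.3459, -0.3782, 0.3964]
tool_rot: [0.84, 0.542, 0.0, 0.0]
ft_force: [0.6, -0.4, -0.3]
grip_width: 0.0598
grip_force: 0.0
t 1.53 pos [ 0.3459 -0.3782  0.3964] yaw x [ 0.413  0.911 -0.   ] y [ 0.911 -0.413  0.001] F [ 0.6 -0.4 -0.3] grip 0.0598 0.0
(array([465.9, 121.7, -23.6]), 'roll', np.float64(-97.4))
```

```bash
python3 -m creep '[{"translation":[466,122,-24],"roll":-97,"gripper":60},{"translation":[466,122,-24],"roll":-97,"gripper":60},{"translation":[466,122,-24],"roll":-97,"gripper":60},{"translation":[466,122,-24],"roll":-97,"gripper":60},{"translation":[466,122,-24],"roll":-97,"gripper":60}]' && python3 -c "
from h import *
show();print(plan([.649,-.004,.42],163))"
```

```text
time: 1.95
position: [0.4779, -0.2172, 0.4068]
tool_rot: [0.633, 0.774, 0.0, 0.0]
ft_force: [1.0, -1.1, 0.2]
grip_width: 0.0602
grip_force: 0.0
t 1.95 pos [ 0.4779 -0.2172  0.4068] yaw x [-0.199  0.98  -0.001] y [0.98  0.199 0.   ] F [ 1.  -1.1  0.2] grip 0.0602 0.0
(array([174.9, 210.1, -13.2]), 'roll', np.float64(-61.5))
```

```bash
python3 -m creep '[{"translation":[175,210,-13],"roll":-61,"gripper":60},{"translation":[175,210,-13],"roll":-61,"gripper":60},{"translation":[175,210,-13],"roll":-61,"gripper":60},{"translation":[175,210,-13],"roll":-61,"gripper":60},{"translation":[175,210,-13],"roll":-61,"gripper":60}]' && python3 -c "
from h import *
print(plan([.649,-.004,.42],163))"
```

```text
time: 2.37
position: [0.6091, -0.0556, 0.4166]
tool_rot: [0.364, 0.931, -0.0, 0.0]
ft_force: [0.6, -1.2, 0.9]
grip_width: 0.0601
grip_force: 0.0
(array([ 5.7, 65. , -3.4]), 'roll', np.float64(-25.7))
```

```bash
python3 -m creep '[{"translation":[6,65,-3],"roll":-26,"gripper":60},{"translation":[6,65,-3],"roll":-26,"gripper":60},{"translation":[6,65,-3],"roll":-26,"gripper":60},{"translation":[6,65,-3],"roll":-26,"gripper":60},{"translation":[6,65,-3],"roll":-26,"gripper":60}]' && python3 - <<'E'
from h import *
o=obs();show();a=snap('wrist','w1.png');c=[wproj(p,o) for p in([.649,-.004,.326],[.71,.1965,.235],o['position'])];print(c)
for q in c: cv2.circle(a,tuple(int(v) for v in q),4,(255,0,255),1)
cv2.imwrite('pics/w1m.png',a)
E
```

```text
time: 2.78
position: [0.6484, -0.0051, 0.4189]
tool_rot: [0.147, 0.989, -0.0, -0.0]
ft_force: [-0.8, 0.1, -0.6]
grip_width: 0.06
grip_force: 0.0
t 2.78 pos [ 0.6484 -0.0051  0.4189] yaw x [-0.957  0.291  0.001] y [ 0.291  0.957 -0.   ] F [-0.8  0.1 -0.6] grip 0.06 0.0
[(np.float64(328.2954240451473), np.float64(250.00703181357537)), (np.float64(534.3484253038531), np.float64(220.9776989370719)), (np.float64(326.7720835205484), np.float64(316.0092663590121))]
```

View pics/w1m.png

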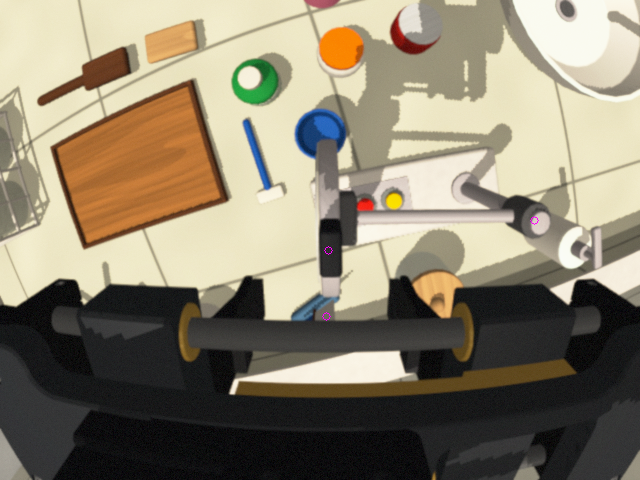

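```bash
python3 -m creep '[{"translation":[0,0,40],"roll":0,"gripper":60},{"translation":[0,0,80],"roll":0,"gripper":60},{"translation":[0,0,100],"roll":0,"gripper":60},{"translation":[0,0,100],"roll":0,"gripper":60},{"translation":[0,0,100],"roll":0,"gripper":0}]' 30 && python3 -m creep '[{"translation":[0,0,0],"roll":0,"gripper":0},{"translation":[0,0,0],"roll":0,"gripper":0},{"translation":[0,0,0],"roll":0,"gripper":0},{"translation":[0,0,0],"roll":0,"gripper":0},{"translation":[0,0,0],"roll":0,"gripper":0}]' 30; python3 -m creep '[{"translation":[0,0,0],"roll":0,"gripper":0},{"translation":[0,0,0],"roll":0,"gripper":0}]' 30; python3 -c "
from h import *
show()"
```

```text
time: 3.25
position: [0.6478, -0.0064, 0.3187]
tool_rot: [0.149, 0.989, 0.0, -0.001]
ft_force: [1.0, -0.1, 0.3]
grip_width: 0.0573
grip_force: 0.0
time: 3.67
position: [0.6486, -0.006, 0.3205]
tool_rot: [0.149, 0.989, -0.0, 0.001]
ft_force: [-0.9, -0.0, 0.8]
grip_width: 0.0282
grip_force: 0.0
time: 3.83
position: [0.6496, -0.0025, 0.32]
tool_rot: [0.148, 0.989, 0.004, 0.002]
ft_force: [2.6, 7.0, 0.7]
grip_width: 0.0158
grip_force: 30.0
t 3.83 pos [ 0.6496 -0.0025  0.32  ] yaw x [-0.956  0.293 -0.002] y [0.293 0.956 0.009] F [2.6 7.  0.7] grip 0.0158 30.0
```

```bash
python3 -m creep '[{"translation":[22,4,0],"roll":6,"gripper":0},{"translation":[43,8,0],"roll":12,"gripper":0},{"translation":[64,13,0],"roll":18,"gripper":0},{"translation":[85,21,0],"roll":24,"gripper":0},{"translation":[104,31,0],"roll":30,"gripper":0}]' 30; python3 -c "
from h import *
show();o=obs();d=o['position']-np.array([.7105,.1964,0]);print(np.hypot(*d[:2]),np.degrees(np.arctan2(d[1],d[0]))%360)"
```

```text
time: 4.25
position: [0.5584, 0.0535, 0.32]
tool_rot: [0.401, 0.916, -0.0, 0.002]
ft_force: [2.5, -1.8, -1.0]
grip_width: 0.0159
grip_force: 30.2
t 4.25 pos [0.5584 0.0535 0.32  ] yaw x [-0.678  0.735 -0.005] y [0.735 0.678 0.001] F [ 2.5 -1.8 -1. ] grip 0.0159 30.2
0.2087272429191358 223.20597973369178
```

```bash
python3 -m creep '[{"translation":[22,1,0],"roll":6,"gripper":0},{"translation":[43,4.5,0],"roll":12,"gripper":0},{"translation":[64,10,0],"roll":18,"gripper":0},{"translation":[85,18,0],"roll":24,"gripper":0},{"translation":[104,28,0],"roll":30,"gripper":0}]'; python3 -m creep '[{"translation":[22,1,0],"roll":6,"gripper":0},{"translation":[43,4.5,0],"roll":12,"gripper":0},{"translation":[64,10,0],"roll":18,"gripper":0},{"translation":[85,18,0],"roll":24,"gripper":0},{"translation":[104,28,0],"roll":30,"gripper":0}]';  python3 -c "
from h import *
show();o=obs();d=o['position']-np.array([.7105,.1964,0]);print(np.hypot(*d[:2]),np.degrees(np.arctan2(d[1],d[0]))%360)"
```

```text
time: 4.67
position: [0.5067, 0.1487, 0.32]
tool_rot: [0.624, 0.781, -0.002, 0.001]
ft_force: [-0.5, -2.9, 2.0]
grip_width: 0.0156
grip_force: 30.1
time: 5.08
position: [0.5098, 0.257, 0.32]
tool_rot: [0.805, 0.593, -0.002, 0.001]
ft_force: [-2.7, -3.3, 4.1]
grip_width: 0.0163
grip_force: 30.0
t 5.08 pos [0.5098 0.257  0.32  ] yaw x [ 0.296  0.955 -0.004] y [ 0.955 -0.296 -0.001] F [-2.7 -3.3  4.1] grip 0.0163 30.0
0.20961242779061098 163.18635256401504
```

```bash
python3 -m creep '[{"translation":[22,1,0],"roll":6,"gripper":0},{"translation":[43,4.5,0],"roll":12,"gripper":0},{"translation":[64,10,0],"roll":18,"gripper":0},{"translation":[85,18,0],"roll":24,"gripper":0},{"translation":[108.5,30.5,0],"roll":31.5,"gripper":0}]';python3 -m creep '[{"translation":[0,0,0],"roll":0,"gripper":0},{"translation":[0,0,0],"roll":0,"gripper":0},{"translation":[0,0,0],"roll":0,"gripper":60},{"translation":[0,0,0],"roll":0,"gripper":60},{"translation":[0,0,0],"roll":0,"gripper":60}]';  python3 -c "
from h import *
show();o=obs();d=o['position']-np.array([.7105,.1964,0]);print(np.hypot(*d[:2]),np.degrees(np.arctan2(d[1],d[0]))%360)"; python3 -m creep '[{"translation":[0,0,0],"roll":0,"gripper":60},{"translation":[0,0,0],"roll":0,"gripper":60},{"translation":[0,0,-40],"roll":0,"gripper":60},{"translation":[0,0,-100],"roll":0,"gripper":60},{"translation":[0,0,-100],"roll":0,"gripper":60}]'
python3 -c "
from h import *
snap('top','top1.png');snap('wrist','w2.png');print(viewer.recognise('wrist','basin')[:1]);show()
a=cv2.imread('pics/top1.png');cv2.imwrite('pics/t1c.png',cv2.resize(a[130:330,110:375],None,fx=3,fy=3,interpolation=cv2.INTER_CUBIC))"
```

```text
time: 5.5
position: [0.5703, 0.352, 0.32]
tool_rot: [0.935, 0.355, -0.003, 0.001]
ft_force: [-3.9, -3.2, 4.2]
grip_width: 0.0159
grip_force: 29.9
time: 5.92
position: [0.5721, 0.3506, 0.3189]
tool_rot: [0.934, 0.356, -0.001, 0.001]
ft_force: [-0.8, 0.1, -0.4]
grip_width: 0.0286
grip_force: 0.0
t 5.92 pos [0.5721 0.3506 0.3189] yaw x [ 0.746  0.666 -0.002] y [ 0.666 -0.746  0.001] F [-0.8  0.1 -0.4] grip 0.0286 0.0
0.2072042827679663 131.89313344523404
time: 6.33
position: [0.574, 0.3519, 0.4249]
tool_rot: [0.934, 0.356, 0.004, 0.0]
ft_force: [0.8, 0.7, 0.8]
grip_width: 0.0574
grip_force: 0.0
[{'bbox': [86.8, 2.5, 222.3, 313.4], 'p': 0.8}]
t 6.48 pos [0.5733 0.3516 0.4219] yaw x [0.746 0.666 0.005] y [ 0.666 -0.746  0.002] F [ 0.1 -0.   0.4] grip 0.0592 0.0
```

View pics/t1c.png

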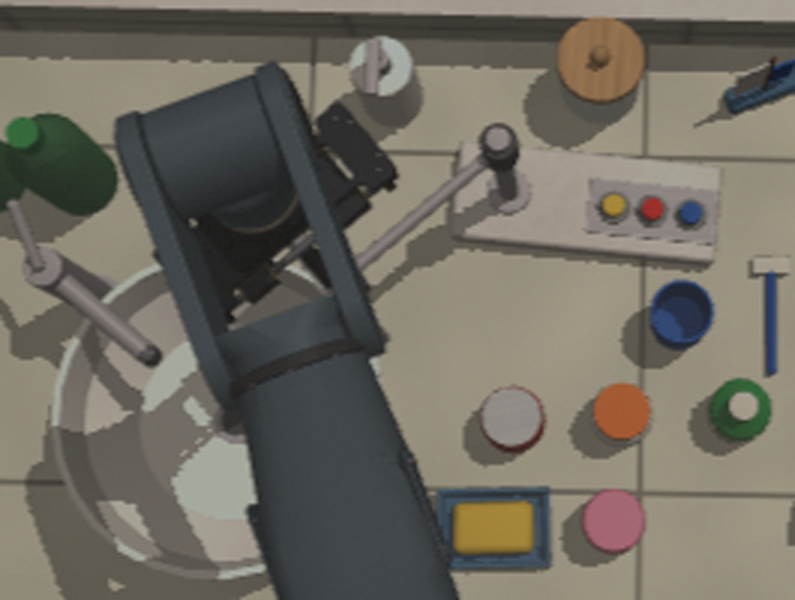

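View pics/w2.png

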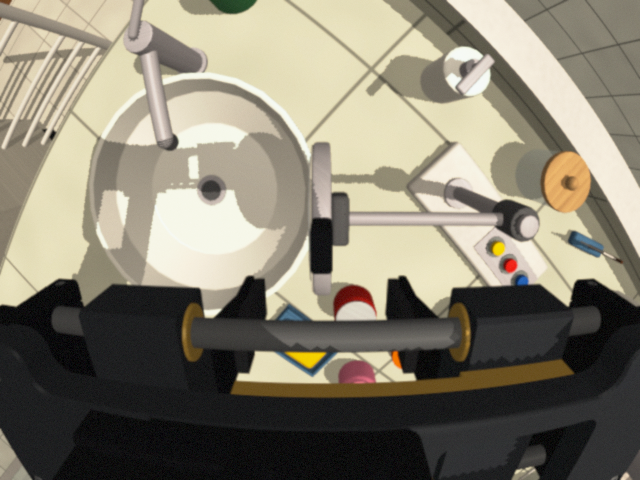

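```bash
python3 - <<'E'
from h import *
o=obs();print('drain',wray((211,190),.012,o),'hubtop',wray((526,224),.237,o),ray('top',(110+497/3,130+139/3),.237))
a=cv2.imread('pics/top1.png')
def blob(lo,hi,box,z,name):
  x0,y0,x1,y1=box;m=cv2.inRange(cv2.cvtColor(a[y0:y1,x0:x1],cv2.COLOR_BGR2HSV),lo,hi)
  n,l,s,ce=cv2.connectedComponentsWithStats(m);k=1+s[1:,4].argmax();uv=ce[k]+[x0,y0];print(name,uv.round(1),s[k,4],ray('top',uv,z).round(4))
blob((15,120,100),(35,255,255),(305,190,322,206),.044,'yellow')
blob((0,150,80),(8,255,255),(318,190,336,206),.044,'red')
blob((100,130,60),(130,255,255),(334,194,346,208),.044,'blue')
for uv in((499,249),(511,266),(522,281)): print(wray(uv,.044,o))
print(plan([.575,.352,.42],41.7))
E
```

```text
drain [0.45206995 0.47924631 0.012     ] hubtop [0.7059478  0.19748423 0.237     ] [0.71170137 0.19699387 0.237     ]
yellow [314.1 197.9] 39 [0.6955 0.083  0.044 ]
red [327.1 199.1] 35 [0.6923 0.0409 0.044 ]
blue [339.8 200.7] 30 [ 6.879e-01 -3.000e-04  4.400e-02]
[0.68985821 0.08325927 0.044     ]
[0.68625505 0.04299044 0.044     ]
[0.68378984 0.00419539 0.044     ]
(array([1.5, 0.8, 2. ]), 'roll', np.float64(0.0))
```

```bash
python3 -c "
from h import *
print(plan([.6905,.0415,.42],141.7),plan([.6905,.0415,.42],240))"
```

```text
(array([-119.1,  309.4,    2. ]), 'roll', np.float64(-100.0)) (array([-119.1,  309.4,    2. ]), 'roll', np.float64(161.7))
```

```bash
python3 -m creep '[{"translation":[-119,309,0],"roll":-100,"gripper":0},{"translation":[-119,309,0],"roll":-100,"gripper":0},{"translation":[-119,309,0],"roll":-100,"gripper":0},{"translation":[-119,309,0],"roll":-100,"gripper":0},{"translation":[-119,309,0],"roll":-100,"gripper":0}]' && python3 -c "
from h import *
show();print(plan([.6905,.0415,.42],240))"
```

```text
time: 6.9
position: [0.6439, 0.1599, 0.4168]
tool_rot: [0.782, 0.623, -0.002, -0.001]
ft_force: [0.3, 0.4, -0.4]
grip_width: 0.0345
grip_force: 0.0
t 6.9 pos [0.6439 0.1599 0.4168] yaw x [ 0.224  0.975 -0.002] y [ 0.975 -0.224 -0.004] F [ 0.3  0.4 -0.4] grip 0.0345 0.0
(array([-104.9,   71.9,   -3.3]), 'roll', np.float64(-163.0))
```

```bash
python3 -m creep '[{"translation":[-105,72,-3],"roll":-35,"gripper":0},{"translation":[-105,72,-3],"roll":-35,"gripper":0},{"translation":[-105,72,-3],"roll":-35,"gripper":0},{"translation":[-105,72,-3],"roll":-35,"gripper":0},{"translation":[-105,72,-3],"roll":-35,"gripper":0}]' >/dev/null
python3 -m creep '[{"translation":[0,0,0],"roll":-35,"gripper":0},{"translation":[0,0,0],"roll":-35,"gripper":0},{"translation":[0,0,0],"roll":-35,"gripper":0},{"translation":[0,0,0],"roll":-35,"gripper":0},{"translation":[0,0,0],"roll":-35,"gripper":0}]' >/dev/null
python3 -m creep '[{"translation":[0,0,80],"roll":-35,"gripper":0},{"translation":[0,0,80],"roll":-35,"gripper":0},{"translation":[0,0,80],"roll":-35,"gripper":0},{"translation":[0,0,80],"roll":-35,"gripper":0},{"translation":[0,0,80],"roll":-35,"gripper":0}]' >/dev/null
python3 -m creep '[{"translation":[0,0,80],"roll":-35,"gripper":0},{"translation":[0,0,80],"roll":-35,"gripper":0},{"translation":[0,0,80],"roll":-35,"gripper":0},{"translation":[0,0,80],"roll":-35,"gripper":0},{"translation":[0,0,80],"roll":-35,"gripper":0}]'
python3 - <<'E'
from h import *
show();print(plan([.6905,.0415,.16],240));print(np.round(obs()['q'],2))
o=obs();a=snap('wrist')
for n,p in dict(r=[.6905,.0415,.044],y=[.693,.083,.044],b=[.688,-.0005,.044]).items():
  u=wproj(p,o);print(n,u);cv2.circle(a,tuple(int(v) for v in u),2,(255,0,255),1)
cv2.imwrite('pics/w3.png',cv2.resize(a[0:300,180:480],None,fx=2,fy=2,interpolation=cv2.INTER_CUBIC))
E
```

```text
time: 8.57
position: [0.6883, 0.0429, 0.2583]
tool_rot: [-0.317, 0.948, 0.001, -0.003]
ft_force: [-0.3, -0.1, 0.7]
grip_width: -0.0
grip_force: 0.0
t 8.57 pos [0.6883 0.0429 0.2583] yaw x [-0.799 -0.602  0.006] y [-0.602  0.799  0.005] F [-0.3 -0.1  0.7] grip -0.0 0.0
(array([-1.5, -2.9, 98.3]), 'roll', np.float64(-23.0))
[-0.1   0.61  1.23 -0.    1.31 -2.32]
r (np.float64(322.5313173817407), np.float64(213.7623970816393))
y (np.float64(354.00796963036413), np.float64(240.06167332096993))
b (np.float64(289.5896843823102), np.float64(186.4658439861231))
```

View pics/w3.png

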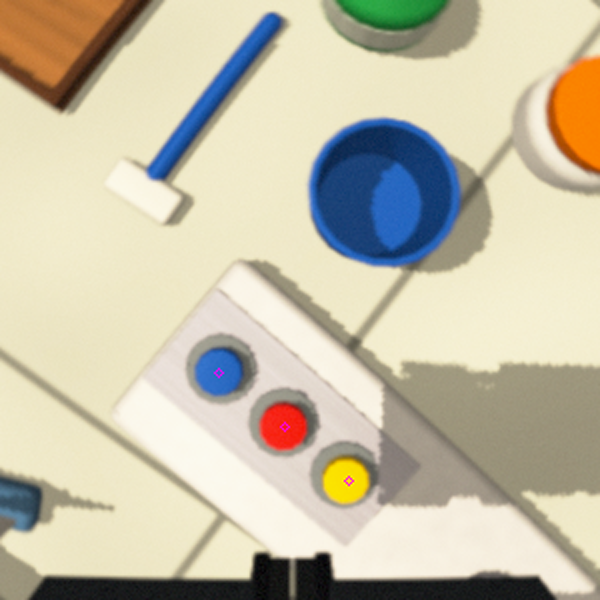

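```bash
python3 -c "
from h import *
o=obs()
for p in([.6905,.0415],[.693,.083],[.688,-.0005]): print(to(p+[.075],o))
print(R.from_quat(o['tool_rot']).inv().apply([2.5,41.5,0]),R.from_quat(o['tool_rot']).inv().apply([-5,-83.5,0]))"
```

```text
[ -1.4  -2.8 184.1]
[-28.5  28.7 184.1]
[ 25.9 -34.8 184.1]
[-2.70743480e+01  3.15512230e+01 -2.59742896e-03] [ 5.44508970e+01 -6.35007857e+01  5.05103698e-03]
```

```bash
python3 -m creep '[{"translation":[-1,-2,180],"roll":0,"gripper":0},{"translation":[-1,-2,180],"roll":0,"gripper":0},{"translation":[-1,-2,180],"roll":0,"gripper":0},{"translation":[-1,-2,180],"roll":0,"gripper":0},{"translation":[-1,-2,180],"roll":0,"gripper":0}]'; python3 -m creep '[{"translation":[0,0,0],"roll":0,"gripper":0},{"translation":[0,0,0],"roll":0,"gripper":0}]'; python3 -m creep '[{"translation":[0,0,0],"roll":0,"gripper":0}]'
```

```text
time: 9.03
position: [0.6862, 0.0423, 0.0741]
tool_rot: [-0.314, 0.95, 0.003, -0.007]
ft_force: [-1.2, -0.4, -0.4]
grip_width: 0.0007
grip_force: 0.0
time: 9.2
position: [0.6922, 0.0419, 0.0819]
tool_rot: [-0.314, 0.949, 0.0, -0.001]
ft_force: [0.3, 0.3, 0.6]
grip_width: 0.0007
grip_force: 0.0
time: 9.28
position: [0.6943, 0.0418, 0.0848]
tool_rot: [-0.314, 0.949, -0.001, 0.002]
ft_force: [0.5, -0.8, 0.5]
grip_width: 0.0004
grip_force: 0.0
```

```bash
for i in 1 2 3; do python3 -m creep '[{"translation":[0,0,0],"roll":0,"gripper":0},{"translation":[0,0,0],"roll":0,"gripper":0}]'|grep -E "pos|rot"; done; python3 -c "
from h import *
print(to([.6905,.0415,.063]))"
```

```text
position: [0.6942, 0.0419, 0.0853]
tool_rot: [-0.315, 0.949, -0.001, 0.002]
position: [0.6931, 0.042, 0.0838]
tool_rot: [-0.315, 0.949, -0.0, 0.001]
position: [0.6925, 0.0421, 0.0827]
tool_rot: [-0.315, 0.949, -0.0, 0.0]
[ 1.9  0.7 19.7]
```

```bash
python3 -m creep '[{"translation":[2,1,8],"roll":0,"gripper":0},{"translation":[2,1,14],"roll":0,"gripper":0},{"translation":[2,1,18],"roll":0,"gripper":0},{"translation":[2,1,21],"roll":0,"gripper":0},{"translation":[2,1,24],"roll":0,"gripper":0}]'; for i in 1 2 3; do python3 -m creep '[{"translation":[0,0,0],"roll":0,"gripper":0},{"translation":[0,0,0],"roll":0,"gripper":0}]'|grep -E "pos|for"; done
```

```text
time: 10.2
position: [0.6892, 0.0417, 0.0576]
tool_rot: [-0.315, 0.949, 0.001, -0.001]
ft_force: [-2.2, 0.2, 4.5]
grip_width: 0.0005
grip_force: 1.9
position: [0.6895, 0.0417, 0.0582]
ft_force: [-2.1, 0.5, 3.0]
grip_force: 1.7
position: [0.69, 0.0417, 0.0584]
ft_force: [-1.9, 0.6, 3.5]
grip_force: 1.7
position: [0.6901, 0.0417, 0.0584]
ft_force: [-2.4, -0.0, 3.2]
grip_force: 1.7
```

```bash
python3 -m creep '[{"translation":[0,0,1.5],"roll":0,"gripper":0},{"translation":[0,0,1.5],"roll":0,"gripper":0},{"translation":[0,0,1.5],"roll":0,"gripper":0},{"translation":[0,0,1.5],"roll":0,"gripper":0}]'|grep -E "pos|for"; python3 -m creep '[{"translation":[0,0,-20],"roll":0,"gripper":0},{"translation":[0,0,-28],"roll":0,"gripper":0},{"translation":[-27,31,-28],"roll":0,"gripper":0},{"translation":[-27,31,-28],"roll":0,"gripper":0},{"translation":[-27,31,-28],"roll":0,"gripper":0}]'|grep -E "pos|for";python3 -m creep '[{"translation":[0,0,0],"roll":0,"gripper":0},{"translation":[0,0,0],"roll":0,"gripper":0},{"translation":[0,0,0],"roll":0,"gripper":0},{"translation":[0,0,0],"roll":0,"gripper":0},{"translation":[0,0,0],"roll":0,"gripper":0}]'|grep -E "pos|for"; python3 -c "
from h import *
print(to([.693,.083,.063]))"
```

```text
position: [0.6904, 0.0416, 0.0574]
ft_force: [-2.7, 0.7, 6.1]
grip_force: 3.2
position: [0.694, 0.0846, 0.0849]
ft_force: [0.2, -0.0, -0.6]
grip_force: 0.0
position: [0.6934, 0.0819, 0.0846]
ft_force: [-0.5, 0.8, -0.1]
grip_force: 0.0
[-0.4  1.1 21.6]
```

```bash
python3 -m creep '[{"translation":[0,1,10],"roll":0,"gripper":0},{"translation":[0,1,17],"roll":0,"gripper":0},{"translation":[0,1,22],"roll":0,"gripper":0},{"translation":[0,1,25],"roll":0,"gripper":0},{"translation":[0,1,27.5],"roll":0,"gripper":0}]'|grep -E "pos|for"; python3 -m creep '[{"translation":[0,0,0],"roll":0,"gripper":0},{"translation":[0,0,0],"roll":0,"gripper":0},{"translation":[0,0,0.5],"roll":0,"gripper":0},{"translation":[0,0,0.5],"roll":0,"gripper":0}]'|grep -E "pos|for"; python3 -m creep '[{"translation":[0,0,-20],"roll":0,"gripper":0},{"translation":[0,0,-28],"roll":0,"gripper":0},{"translation":[54,-64,-28],"roll":0,"gripper":0},{"translation":[54,-64,-28],"roll":0,"gripper":0},{"translation":[54,-64,-28],"roll":0,"gripper":0}]'|grep -E "pos|for";python3 -m creep '[{"translation":[0,0,0],"roll":0,"gripper":0},{"translation":[0,0,0],"roll":0,"gripper":0},{"translation":[0,0,0],"roll":0,"gripper":0},{"translation":[0,0,0],"roll":0,"gripper":0},{"translation":[0,0,0],"roll":0,"gripper":0}]'|grep -E "pos|for"; python3 -c "
from h import *
print(to([.688,-.0005,.063]))"
```

```text
position: [0.692, 0.0833, 0.0571]
ft_force: [-5.2, -0.5, 17.6]
grip_force: 9.0
position: [0.6921, 0.0834, 0.0574]
ft_force: [-3.1, -1.5, 6.3]
grip_force: 3.1
position: [0.6887, -0.0074, 0.0852]
ft_force: [-0.2, 1.0, -0.5]
grip_force: 0.0
position: [0.6876, 0.0013, 0.0846]
ft_force: [-0.2, 0.3, -0.1]
grip_force: 0.0
[ 0.8 -1.6 21.6]
```

```bash
for i in 1 2; do python3 -m creep '[{"translation":[0,-1,10],"roll":0,"gripper":0},{"translation":[0,-1,17],"roll":0,"gripper":0},{"translation":[0,-1,22],"roll":0,"gripper":0},{"translation":[0,-1,25],"roll":0,"gripper":0},{"translation":[0,-1,27],"roll":0,"gripper":0}]'|grep -E "pos|for"; python3 -m creep '[{"translation":[0,0,0],"roll":0,"gripper":0},{"translation":[0,0,0.5],"roll":0,"gripper":0},{"translation":[0,0,1],"roll":0,"gripper":0},{"translation":[0,0,1],"roll":0,"gripper":0}]'|grep -E "pos|for"; python3 -m creep '[{"translation":[0,1,-20],"roll":0,"gripper":0},{"translation":[0,1,-28],"roll":0,"gripper":0},{"translation":[0,1,-28],"roll":0,"gripper":0},{"translation":[0,1,-28],"roll":0,"gripper":0},{"translation":[0,1,-28],"roll":0,"gripper":0}]'|grep -E "pos|for"; done
python3 - <<'E'
from h import *
snap('scene','s1.png')
snap('top','t2.png')
for c in('top','scene'):
 for n,z in dict(bottle_green=.045,tin_red=.033,jar_white=.033,tumbler=.037,bottle_amber=.04).items():
  print(c,n,[(ray(c,(d['bbox'][0]+d['bbox'][2]/2,d['bbox'][1]+d['bbox'][3]/2),z)[:2].round(3).tolist(),round(d['p'],2)) for d in viewer.recognise(c,n)][:3])
E
```

```text
position: [0.6877, -0.0004, 0.0573]
ft_force: [-2.9, 1.8, 12.2]
grip_force: 6.3
position: [0.6877, -0.0004, 0.0574]
ft_force: [-3.1, 2.5, 4.8]
grip_force: 2.9
position: [0.6873, -0.0003, 0.0841]
ft_force: [-0.0, 0.3, -1.1]
grip_force: 0.0
position: [0.6874, -0.001, 0.0573]
ft_force: [-4.5, -0.2, 12.5]
grip_force: 6.3
position: [0.6874, -0.001, 0.0574]
ft_force: [-4.3, -1.0, 6.9]
grip_force: 3.3
position: [0.6873, -0.0001, 0.0841]
ft_force: [0.9, -0.2, 0.1]
grip_force: 0.0
top bottle_green []
top tin_red [([0.352, 0.078], 0.91)]
top jar_white [([0.439, 0.063], 0.55), ([0.654, 0.242], 0.53), ([0.511, -0.298], 0.23)]
top tumbler []
top bottle_amber [([0.514, -0.289], 0.23)]
scene bottle_green [([0.491, -0.058], 0.84)]
scene tin_red [([0.357, 0.078], 0.86), ([0.468, 0.211], 0.78)]
scene jar_white []
scene tumbler [([0.569, -0.007], 0.81)]
scene bottle_amber []
```

View pics/s1.png

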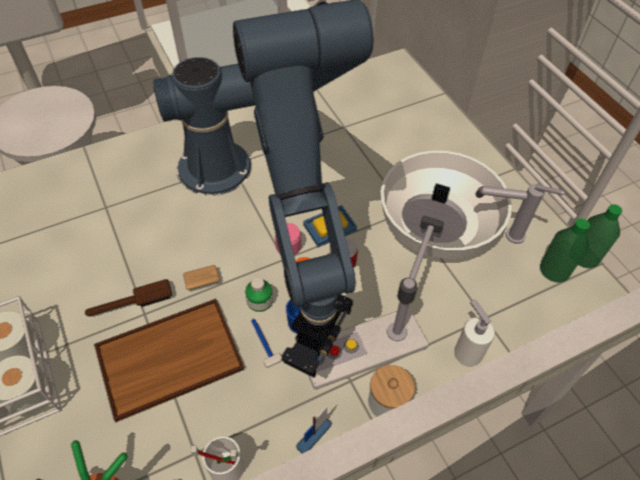

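```bash
python3 -m creep '[{"translation":[0,0,-40],"roll":0,"gripper":87},{"translation":[0,0,-80],"roll":0,"gripper":87},{"translation":[0,0,-120],"roll":10,"gripper":87},{"translation":[0,0,-120],"roll":20,"gripper":87},{"translation":[0,0,-120],"roll":30,"gripper":87}]' 25 >/dev/null; python3 -c "
from h import *
print(plan([.57,.01,.20],180))"
```

```text
(array([113.3,  40.9,   8.3]), 'roll', np.float64(14.8))
```

```bash
python3 -m creep '[{"translation":[113,41,0],"roll":14,"gripper":87},{"translation":[113,41,0],"roll":14,"gripper":87},{"translation":[113,41,0],"roll":14,"gripper":87},{"translation":[113,41,0],"roll":14,"gripper":87},{"translation":[113,41,0],"roll":14,"gripper":87}]' >/dev/null;  python3 -m creep '[{"translation":[0,0,0],"roll":0,"gripper":87},{"translation":[0,0,0],"roll":0,"gripper":87},{"translation":[0,0,0],"roll":0,"gripper":87},{"translation":[0,0,0],"roll":0,"gripper":87},{"translation":[0,0,0],"roll":0,"gripper":87}]' >/dev/null; cat >> h.py <<'E'
def find(thing,R_,H_,near,col=None):
    """axis xy of a standing round thing (radius, height) from the wrist: fit xy so that its projected outline's bbox matches the reported bbox"""
    from scipy.optimize import least_squares
    o=obs();snap('wrist','wl.png');out=[]
    a=np.linspace(0,2*np.pi,24)
    def box(xy):
        P=[wproj([xy[0]+R_*np.cos(t),xy[1]+R_*np.sin(t),z],o) for t in a for z in(0,H_)];P=np.array(P)
        return np.r_[P.min(0),P.max(0)]
    for d in viewer.recognise('wrist',thing)[:3]:
        l,t,w,h=d['bbox'];b=np.array([l,t,l+w,t+h])
        s=least_squares(lambda q:box(q)-b,near,x_scale=.01,diff_step=1e-3)
        out.append((np.round(s.x,4).tolist(),'res',np.round(s.fun,0).tolist(),'p',round(d['p'],2),np.round(b).tolist()))
    return out
E
python3 -c "
from h import *
show()
for r in find('tumbler',.034,.075,[.57,.01]):print(r)
for r in find('bottle_green',.033,.06,[.47,-.054]):print(r)
for r in find('jar_white',.033,.06,[.47,.07]):print(r)"
```

```text
t 17.63 pos [0.5688 0.0096 0.2047] yaw x [-1.    -0.021 -0.001] y [-0.021  1.    -0.   ] F [-0.6 -0.2  0.1] grip 0.0855 0.0
([0.5753, 0.0102], 'res', [-1.0, -1.0, 1.0, 1.0], 'p', 0.77, [284.0, 186.0, 370.0, 283.0])
([0.579, 0.0107], 'res', [2.0, 1.0, -2.0, -1.0], 'p', 0.68, [285.0, 189.0, 370.0, 281.0])
([0.4747, -0.0555], 'res', [-2.0, 0.0, 2.0, -0.0], 'p', 0.62, [207.0, 70.0, 291.0, 154.0])
([0.4711, 0.0716], 'res', [-3.0, -3.0, 3.0, 3.0], 'p', 0.72, [363.0, 72.0, 447.0, 150.0])
```

View pics/wl.png

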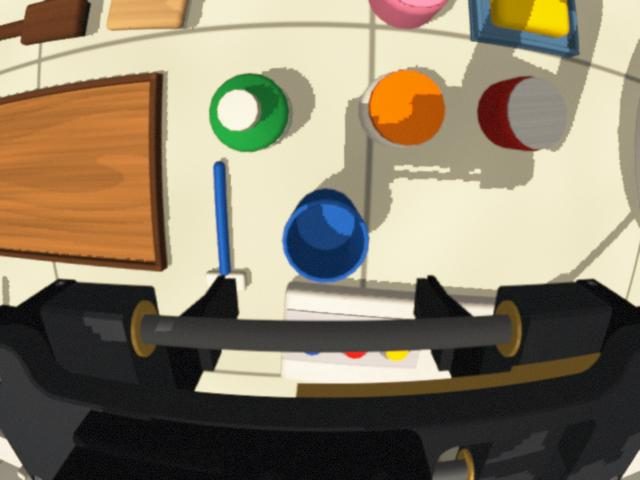

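```bash
python3 -m creep '[{"translation":[-4,1,40],"roll":0,"gripper":82},{"translation":[-4,1,80],"roll":0,"gripper":82},{"translation":[-4,1,110],"roll":0,"gripper":82},{"translation":[-4,1,140],"roll":0,"gripper":82},{"translation":[-4,1,160],"roll":0,"gripper":82}]' 25 >/dev/null;  python3 -m creep '[{"translation":[0,0,0],"roll":0,"gripper":82},{"translation":[0,0,0],"roll":0,"gripper":40},{"translation":[0,0,0],"roll":0,"gripper":40},{"translation":[0,0,0],"roll":0,"gripper":40},{"translation":[0,0,0],"roll":0,"gripper":40}]'; python3 -m creep '[{"translation":[0,0,0],"roll":0,"gripper":40},{"translation":[0,0,0],"roll":0,"gripper":40},{"translation":[0,0,-40],"roll":0,"gripper":40},{"translation":[0,0,-80],"roll":0,"gripper":40},{"translation":[0,0,-115],"roll":0,"gripper":40}]'
python3 -c "
from h import *
print(plan([.569,-.233,.165],178),plan([.569,-.233,.059],178))"
```

```text
time: 18.77
position: [0.5733, 0.0106, 0.0466]
tool_rot: [-0.011, 1.0, -0.0, 0.002]
ft_force: [0.4, -0.9, 0.5]
grip_width: 0.0663
grip_force: 25.0
time: 19.18
position: [0.5713, 0.0111, 0.1608]
tool_rot: [-0.01, 1.0, 0.0, -0.001]
ft_force: [0.6, 0.1, -0.4]
grip_width: 0.0662
grip_force: 25.0
(array([   7.3, -244. ,   -4.3]), 'roll', np.float64(3.2)) (array([   7.1, -244. ,  101.7]), 'roll', np.float64(3.2))
```

```bash
python3 -m creep '[{"translation":[4,-122,-4],"roll":2,"gripper":40},{"translation":[4,-122,-4],"roll":2,"gripper":40},{"translation":[4,-122,-4],"roll":2,"gripper":40},{"translation":[7,-244,-4],"roll":2,"gripper":40},{"translation":[7,-244,-4],"roll":2,"gripper":40}]' >/dev/null;  python3 -m creep '[{"translation":[0,0,0],"roll":0,"gripper":40},{"translation":[0,0,0],"roll":0,"gripper":40},{"translation":[0,0,0],"roll":0,"gripper":40},{"translation":[0,0,0],"roll":0,"gripper":40},{"translation":[0,0,0],"roll":0,"gripper":40}]';  python3 -c "
from h import *
print(plan([.570,-.234,.056],178))"
```

```text
time: 20.02
position: [0.5698, -0.1926, 0.1637]
tool_rot: [0.006, 1.0, 0.0, -0.0]
ft_force: [-0.3, 0.8, -1.0]
grip_width: 0.0663
grip_force: 25.0
(array([ -0.8, -41.5, 107.6]), 'roll', np.float64(1.3))
```

```bash
python3 -m creep '[{"translation":[-1,-41,0],"roll":0,"gripper":40},{"translation":[-1,-41,30],"roll":0,"gripper":40},{"translation":[-1,-41,70],"roll":0,"gripper":40},{"translation":[-1,-41,90],"roll":0,"gripper":40},{"translation":[-1,-41,104],"roll":0,"gripper":40}]' >/dev/null;  python3 -m creep '[{"translation":[0,0,0],"roll":0,"gripper":40},{"translation":[0,0,0],"roll":0,"gripper":40},{"translation":[0,0,2],"roll":0,"gripper":40},{"translation":[0,0,3],"roll":0,"gripper":40},{"translation":[0,0,3],"roll":0,"gripper":40}]';  python3 -m creep '[{"translation":[0,0,0],"roll":0,"gripper":82},{"translation":[0,0,0],"roll":0,"gripper":82},{"translation":[0,0,0],"roll":0,"gripper":82},{"translation":[0,0,0],"roll":0,"gripper":82},{"translation":[0,0,-40],"roll":0,"gripper":82}]'; python3 -m creep '[{"translation":[0,0,-40],"roll":0,"gripper":82},{"translation":[0,0,-80],"roll":0,"gripper":82},{"translation":[0,0,-110],"roll":0,"gripper":82}]'; python3 -c "
from h import *
print(plan([.49,-.055,.20],180))"
```

```text
time: 20.85
position: [0.5713, -0.2356, 0.058]
tool_rot: [0.007, 1.0, -0.001, 0.001]
ft_force: [0.4, -0.7, -1.5]
grip_width: 0.0662
grip_force: 25.0
time: 21.27
position: [0.5655, -0.2326, 0.0888]
tool_rot: [0.007, 1.0, 0.005, -0.008]
ft_force: [-0.8, 0.3, -0.9]
grip_width: 0.0812
grip_force: 0.0
time: 21.52
position: [0.5713, -0.2361, 0.21]
tool_rot: [0.007, 1.0, -0.001, 0.001]
ft_force: [-0.2, 0.4, 0.5]
grip_width: 0.0821
grip_force: 0.0
(array([ 83.9, 179.9,   9.4]), 'roll', np.float64(-0.8))
```

```bash
python3 -m creep '[{"translation":[84,180,5],"roll":0,"gripper":87},{"translation":[84,180,5],"roll":0,"gripper":87},{"translation":[84,180,5],"roll":0,"gripper":87},{"translation":[84,180,5],"roll":0,"gripper":87},{"translation":[84,180,5],"roll":0,"gripper":87}]' >/dev/null;  python3 -m creep '[{"translation":[0,0,0],"roll":0,"gripper":87},{"translation":[0,0,0],"roll":0,"gripper":87},{"translation":[0,0,0],"roll":0,"gripper":87},{"translation":[0,0,0],"roll":0,"gripper":87},{"translation":[0,0,0],"roll":0,"gripper":87}]' >/dev/null; python3 -c "
from h import *
show()
for r in find('bottle_green',.033,.06,[.47,-.054]):print(r)
for r in find('jar_white',.033,.06,[.47,.07]):print(r)
for r in find('tumbler',.034,.075,[.57,-.23]):print(r)
for r in find('tin_red',.034,.065,[.46,.183]):print(r)
print(to([.4747,-.0555,.045]))"
```

```text
t 22.35 pos [ 0.4901 -0.0557  0.2019] yaw x [-1.     0.016 -0.001] y [ 0.016  1.    -0.001] F [ 0.7  0.4 -0.2] grip 0.0871 0.0
([0.4724, -0.0563], 'res', [-2.0, -2.0, 2.0, 2.0], 'p', 0.68, [285.0, 163.0, 366.0, 247.0])
([0.4685, 0.0731], 'res', [1.0, -1.0, -1.0, 1.0], 'p', 0.59, [424.0, 160.0, 517.0, 242.0])
([0.5523, -0.2195], 'res', [-19.0, -23.0, 17.0, 25.0], 'p', 0.92, [130.0, 268.0, 185.0, 314.0])
([0.4581, 0.1865], 'res', [-2.0, -3.0, 2.0, 3.0], 'p', 0.75, [528.0, 157.0, 611.0, 230.0])
([0.3576, 0.0777], 'res', [-3.0, -2.0, 3.0, 2.0], 'p', 0.72, [433.0, 31.0, 525.0, 112.0])
[ 14.3  -1.2 156.7]
```

```bash
python3 -m creep '[{"translation":[16,0,40],"roll":0,"gripper":87},{"translation":[16,0,80],"roll":0,"gripper":87},{"translation":[16,0,115],"roll":0,"gripper":87},{"translation":[16,0,145],"roll":0,"gripper":87},{"translation":[16,0,161],"roll":0,"gripper":87}]' 30 >/dev/null;  python3 -m creep '[{"translation":[0,0,0],"roll":0,"gripper":82},{"translation":[0,0,0],"roll":0,"gripper":40},{"translation":[0,0,0],"roll":0,"gripper":40},{"translation":[0,0,0],"roll":0,"gripper":40},{"translation":[0,0,0],"roll":0,"gripper":40}]'; python3 -m creep '[{"translation":[0,0,0],"roll":0,"gripper":40},{"translation":[0,0,0],"roll":0,"gripper":40},{"translation":[0,0,-40],"roll":0,"gripper":40},{"translation":[0,0,-80],"roll":0,"gripper":40},{"translation":[0,0,-115],"roll":0,"gripper":40}]'
python3 -c "
from h import *
print(plan([.569,-.374,.165],178))"
```

```text
time: 23.58
position: [0.4742, -0.0545, 0.0422]
tool_rot: [0.007, 1.0, -0.001, 0.002]
ft_force: [0.1, -0.2, 1.7]
grip_width: 0.0655
grip_force: 30.0
time: 24.0
position: [0.4724, -0.0539, 0.1567]
tool_rot: [0.007, 1.0, 0.0, -0.001]
ft_force: [0.9, -0.7, -1.2]
grip_width: 0.0653
grip_force: 30.0
(array([-101.1, -318.7,   -8.8]), 'roll', np.float64(1.2))
```

```bash
python3 -m creep '[{"translation":[-101,-318,-8],"roll":1,"gripper":40},{"translation":[-101,-318,-8],"roll":1,"gripper":40},{"translation":[-101,-318,-8],"roll":1,"gripper":40},{"translation":[-101,-318,-8],"roll":1,"gripper":40},{"translation":[-101,-318,-8],"roll":1,"gripper":40}]' >/dev/null; python3 -c "
from h import *
print(plan([.569,-.374,.165],178))"
```

```text
(array([ -39.5, -117.9,   -3.7]), 'roll', np.float64(0.2))
```

```bash
python3 -m creep '[{"translation":[-39,-118,-4],"roll":0,"gripper":40},{"translation":[-39,-118,-4],"roll":0,"gripper":40},{"translation":[-39,-118,-4],"roll":0,"gripper":40},{"translation":[-39,-118,-4],"roll":0,"gripper":40},{"translation":[-39,-118,-4],"roll":0,"gripper":40}]' >/dev/null; python3 -m creep '[{"translation":[0,0,0],"roll":0,"gripper":40},{"translation":[0,0,0],"roll":0,"gripper":40},{"translation":[0,0,0],"roll":0,"gripper":40},{"translation":[0,0,0],"roll":0,"gripper":40}]' >/dev/null; python3 -c "
from h import *
show();print(plan([.569,-.374,.051],178))"
```

```text
t 25.17 pos [ 0.5684 -0.3711  0.1649] yaw x [-1.     0.03   0.001] y [0.03  1.    0.001] F [-0.   0.4 -1.5] grip 0.0654 30.0
(array([ -0.7,  -3. , 113.9]), 'roll', np.float64(0.3))
```

```bash
python3 -m creep '[{"translation":[0,-2,40],"roll":0,"gripper":40},{"translation":[0,-2,75],"roll":0,"gripper":40},{"translation":[0,-2,95],"roll":0,"gripper":40},{"translation":[0,-2,105],"roll":0,"gripper":40},{"translation":[0,-2,111],"roll":0,"gripper":40}]' >/dev/null;  python3 -m creep '[{"translation":[0,0,0],"roll":0,"gripper":40},{"translation":[0,0,0],"roll":0,"gripper":40},{"translation":[0,0,1],"roll":0,"gripper":40},{"translation":[0,0,2],"roll":0,"gripper":40},{"translation":[0,0,2],"roll":0,"gripper":40}]';  python3 -c "
from h import *
print(to([.569,-.374,.0505]))"
```

```text
time: 26.0
position: [0.569, -0.3751, 0.053]
tool_rot: [0.016, 1.0, -0.001, 0.001]
ft_force: [0.5, -0.2, -1.3]
grip_width: 0.0653
grip_force: 30.0
[0.1 1.1 2.5]
```

```bash
python3 -m creep '[{"translation":[0,0,1],"roll":0,"gripper":40},{"translation":[0,0,1.5],"roll":0,"gripper":40},{"translation":[0,0,2],"roll":0,"gripper":40},{"translation":[0,0,2],"roll":0,"gripper":40}]';  python3 -m creep '[{"translation":[0,0,0],"roll":0,"gripper":82},{"translation":[0,0,0],"roll":0,"gripper":82},{"translation":[0,0,0],"roll":0,"gripper":82},{"translation":[0,0,0],"roll":0,"gripper":82},{"translation":[0,0,-40],"roll":0,"gripper":82}]'>/dev/null; python3 -m creep '[{"translation":[0,0,-40],"roll":0,"gripper":82},{"translation":[0,0,-80],"roll":0,"gripper":82},{"translation":[0,0,-110],"roll":0,"gripper":82}]'>/dev/null; python3 -c "
from h import *
print(plan([.487,.072,.20],180))"
```

```text
time: 26.33
position: [0.5685, -0.3748, 0.0503]
tool_rot: [0.016, 1.0, -0.0, 0.0]
ft_force: [-1.9, 0.1, 1.7]
grip_width: 0.0654
grip_force: 30.0
(array([ 96.4, 444.6,   1.7]), 'roll', np.float64(-1.8))
```

```bash
python3 -m creep '[{"translation":[96,444,0],"roll":-2,"gripper":87},{"translation":[96,444,0],"roll":-2,"gripper":87},{"translation":[96,444,0],"roll":-2,"gripper":87},{"translation":[96,444,0],"roll":-2,"gripper":87},{"translation":[96,444,0],"roll":-2,"gripper":87}]' >/dev/null;  python3 -c "
from h import *
print(plan([.487,.072,.20],180))"
```

```text
(array([ 4.260e+01,  2.402e+02, -1.000e-01]), 'roll', np.float64(0.1))
```

```bash
python3 -m creep '[{"translation":[42,240,0],"roll":0,"gripper":87},{"translation":[42,240,0],"roll":0,"gripper":87},{"translation":[42,240,0],"roll":0,"gripper":87},{"translation":[42,240,0],"roll":0,"gripper":87},{"translation":[42,240,0],"roll":0,"gripper":87}]' >/dev/null;  python3 -m creep '[{"translation":[0,31,0],"roll":0,"gripper":87},{"translation":[0,31,0],"roll":0,"gripper":87},{"translation":[0,31,0],"roll":0,"gripper":87},{"translation":[0,31,0],"roll":0,"gripper":87},{"translation":[0,31,0],"roll":0,"gripper":87}]' >/dev/null; python3 -c "
from h import *
show()
for r in find('jar_white',.033,.06,[.47,.07]):print(r)
for r in find('tin_red',.034,.065,[.46,.183]):print(r)
print(to([.47,.072,.027]))"
```

```text
t 28.25 pos [0.4947 0.0653 0.1998] yaw x [-1.    -0.002 -0.001] y [-0.002  1.    -0.   ] F [ 0.7 -1.   0.1] grip 0.0865 0.0
([0.469, 0.0705], 'res', [-1.0, 0.0, 1.0, -0.0], 'p', 0.86, [292.0, 152.0, 374.0, 240.0])
([0.6882, 0.0057], 'res', [-23.0, -31.0, 24.0, 41.0], 'p', 0.71, [259.0, 388.0, 279.0, 394.0])
([0.358, 0.076], 'res', [-2.0, 1.0, 2.0, -2.0], 'p', 0.87, [297.0, 11.0, 386.0, 106.0])
([0.4594, 0.1854], 'res', [-2.0, -1.0, 2.0, 1.0], 'p', 0.6, [420.0, 146.0, 512.0, 231.0])
[ 24.5   6.9 172.7]
```

```bash
python3 -m creep '[{"translation":[25,6,40],"roll":0,"gripper":87},{"translation":[25,6,80],"roll":0,"gripper":87},{"translation":[25,6,120],"roll":0,"gripper":87},{"translation":[25,6,155],"roll":0,"gripper":87},{"translation":[25,6,168],"roll":0,"gripper":87}]' 30 >/dev/null;  python3 -m creep '[{"translation":[0,0,2],"roll":0,"gripper":87},{"translation":[0,0,2],"roll":0,"gripper":40},{"translation":[0,0,2],"roll":0,"gripper":40},{"translation":[0,0,2],"roll":0,"gripper":40},{"translation":[0,0,2],"roll":0,"gripper":40}]'; python3 -m creep '[{"translation":[0,0,0],"roll":0,"gripper":40},{"translation":[0,0,0],"roll":0,"gripper":40},{"translation":[0,0,-40],"roll":0,"gripper":40},{"translation":[0,0,-80],"roll":0,"gripper":40},{"translation":[0,0,-120],"roll":0,"gripper":40}]'
python3 -c "
from h import *
print(plan([.479,-.234,.15],178))"
```

```text
time: 29.28
position: [0.4703, 0.072, 0.0312]
tool_rot: [-0.002, 1.0, -0.0, 0.002]
ft_force: [1.0, 0.3, 0.8]
grip_width: 0.068
grip_force: 0.4
time: 29.7
position: [0.468, 0.0724, 0.1503]
tool_rot: [-0.002, 1.0, 0.0, -0.002]
ft_force: [1.3, -0.1, -1.8]
grip_width: 0.067
grip_force: 30.0
(array([-9.900e+00, -3.064e+02,  1.000e-01]), 'roll', np.float64(2.2))
```

```bash
python3 -m creep '[{"translation":[-10,-204,0],"roll":2,"gripper":40},{"translation":[-10,-204,0],"roll":2,"gripper":40},{"translation":[-10,-204,0],"roll":2,"gripper":40},{"translation":[-10,-204,0],"roll":2,"gripper":40},{"translation":[-10,-204,0],"roll":2,"gripper":40}]' >/dev/null; python3 -m creep '[{"translation":[0,-104,0],"roll":0,"gripper":40},{"translation":[0,-104,0],"roll":0,"gripper":40},{"translation":[0,-104,0],"roll":0,"gripper":40},{"translation":[0,-104,0],"roll":0,"gripper":40},{"translation":[0,-104,0],"roll":0,"gripper":40}]' >/dev/null; python3 -m creep '[{"translation":[0,0,0],"roll":0,"gripper":40},{"translation":[0,0,0],"roll":0,"gripper":40}]' >/dev/null; python3 -c "
from h import *
show();print(plan([.479,-.234,.039],178))"
```

```text
t 30.7 pos [ 0.476  -0.2338  0.1497] yaw x [-1.     0.03   0.001] y [0.03  1.    0.001] F [ 0.6 -0.2 -1.3] grip 0.0669 30.0
(array([ -3.1,  -0.2, 110.7]), 'roll', np.float64(0.3))
```

```bash
python3 -m creep '[{"translation":[-1,0,40],"roll":0,"gripper":40},{"translation":[-1,0,75],"roll":0,"gripper":40},{"translation":[-1,0,95],"roll":0,"gripper":40},{"translation":[-1,0,104],"roll":0,"gripper":40},{"translation":[-1,0,109],"roll":0,"gripper":40}]' >/dev/null;  python3 -m creep '[{"translation":[0,0,0],"roll":0,"gripper":40},{"translation":[0,0,0],"roll":0,"gripper":40},{"translation":[0,0,1],"roll":0,"gripper":40},{"translation":[0,0,2],"roll":0,"gripper":40},{"translation":[0,0,2],"roll":0,"gripper":40}]';  python3 -m creep '[{"translation":[0,0,1],"roll":0,"gripper":40},{"translation":[0,0,1],"roll":0,"gripper":40},{"translation":[0,0,1],"roll":0,"gripper":40}]'
```

```text
time: 31.53
position: [0.4781, -0.2361, 0.0396]
tool_rot: [0.016, 1.0, -0.001, 0.001]
ft_force: [-0.3, 1.3, -1.8]
grip_width: 0.067
grip_force: 30.0
time: 31.78
position: [0.478, -0.2361, 0.0392]
tool_rot: [0.016, 1.0, -0.001, 0.001]
ft_force: [-0.0, 0.8, 6.6]
grip_width: 0.0671
grip_force: 30.0
```

```bash
python3 -m creep '[{"translation":[0,0,0],"roll":0,"gripper":82},{"translation":[0,0,0],"roll":0,"gripper":82},{"translation":[0,0,0],"roll":0,"gripper":82},{"translation":[0,0,0],"roll":0,"gripper":82},{"translation":[0,0,-40],"roll":0,"gripper":82}]'>/dev/null; python3 -m creep '[{"translation":[0,0,-40],"roll":0,"gripper":82},{"translation":[0,0,-80],"roll":0,"gripper":82},{"translation":[0,0,-120],"roll":0,"gripper":82},{"translation":[0,40,-120],"roll":0,"gripper":82},{"translation":[0,80,-120],"roll":0,"gripper":82}]'>/dev/null; python3 -c "
from h import *
show();print(plan([.475,.18,.20],210))"
```

```text
t 32.62 pos [ 0.4824 -0.1578  0.2008] yaw x [-0.999  0.036 -0.008] y [ 0.036  0.999 -0.004] F [-0.5  0.9 -0.5] grip 0.082 0.0
(array([ 19.6, 337.4,  -0.8]), 'roll', np.float64(-32.1))
```

```bash
python3 -m creep '[{"translation":[20,204,0],"roll":-32,"gripper":87},{"translation":[20,204,0],"roll":-32,"gripper":87},{"translation":[20,204,0],"roll":-32,"gripper":87},{"translation":[20,204,0],"roll":-32,"gripper":87},{"translation":[20,204,0],"roll":-32,"gripper":87}]' >/dev/null;  python3 -c "
from h import *
print(plan([.475,.18,.20],210))"
```

```text
(array([-73.5, 106.5,  -2.2]), 'roll', np.float64(0.5))
```

```bash
python3 -m creep '[{"translation":[-72,108,0],"roll":0,"gripper":87},{"translation":[-72,108,0],"roll":0,"gripper":87},{"translation":[-72,108,0],"roll":0,"gripper":87},{"translation":[-72,108,0],"roll":0,"gripper":87},{"translation":[-72,108,0],"roll":0,"gripper":87}]' >/dev/null; python3 -m creep '[{"translation":[0,0,0],"roll":0,"gripper":87},{"translation":[0,0,0],"roll":0,"gripper":87},{"translation":[0,0,0],"roll":0,"gripper":87}]' >/dev/null;  python3 -c "
from h import *
show()
for r in find('tin_red',.034,.065,[.46,.183]):print(r)
print(to([.459,.185,.035]))"
```

```text
t 33.7 pos [0.4744 0.1767 0.1976] yaw x [-0.866 -0.501  0.001] y [-0.501  0.866  0.   ] F [0.3 0.3 0.4] grip 0.0869 0.0
([0.4572, 0.1841], 'res', [-2.0, -1.0, 2.0, 1.0], 'p', 0.74, [304.0, 169.0, 387.0, 261.0])
([0.3586, 0.0795], 'res', [-3.0, -3.0, 3.0, 3.0], 'p', 0.67, [248.0, 0.0, 334.0, 89.0])
[  9.4  14.9 162.8]
```

View pics/wl.png

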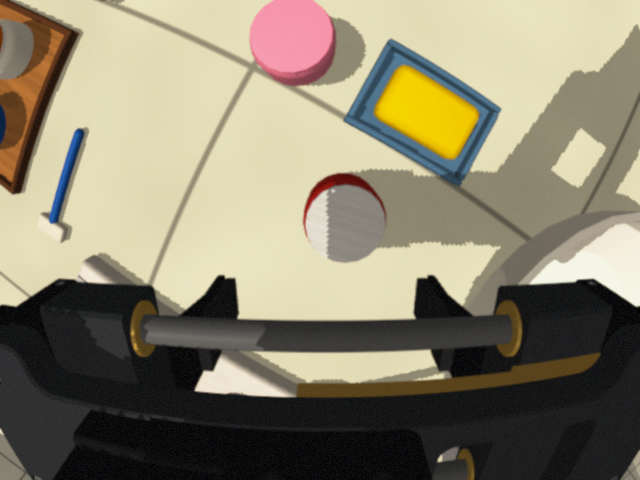

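```bash
python3 -m creep '[{"translation":[11,15,40],"roll":0,"gripper":87},{"translation":[11,15,80],"roll":0,"gripper":87},{"translation":[11,15,115],"roll":0,"gripper":87},{"translation":[11,15,145],"roll":0,"gripper":87},{"translation":[11,15,160],"roll":0,"gripper":87}]' 30 >/dev/null;  python3 -m creep '[{"translation":[0,0,2],"roll":0,"gripper":87},{"translation":[0,0,2],"roll":0,"gripper":40},{"translation":[0,0,2],"roll":0,"gripper":40},{"translation":[0,0,2],"roll":0,"gripper":40},{"translation":[0,0,2],"roll":0,"gripper":40}]'; python3 -m creep '[{"translation":[0,0,0],"roll":0,"gripper":40},{"translation":[0,0,0],"roll":0,"gripper":40},{"translation":[0,0,-40],"roll":0,"gripper":40},{"translation":[0,0,-80],"roll":0,"gripper":40},{"translation":[0,0,-130],"roll":0,"gripper":40}]'
python3 -c "
from h import *
print(plan([.477,-.374,.17],178))"
```

```text
time: 34.63
position: [0.4585, 0.1858, 0.0372]
tool_rot: [-0.26, 0.966, -0.0, 0.002]
ft_force: [0.1, -1.2, 0.5]
grip_width: 0.068
grip_force: 4.7
time: 35.05
position: [0.456, 0.1856, 0.1576]
tool_rot: [-0.26, 0.965, 0.0, -0.002]
ft_force: [1.6, 0.3, -2.2]
grip_width: 0.0676
grip_force: 30.0
(array([ 263.3, -494.2,  -12.2]), 'roll', np.float64(32.2))
```

```bash
python3 -m creep '[{"translation":[96,-180,-12],"roll":32,"gripper":40},{"translation":[96,-180,-12],"roll":32,"gripper":40},{"translation":[96,-180,-12],"roll":32,"gripper":40},{"translation":[96,-180,-12],"roll":32,"gripper":40},{"translation":[96,-180,-12],"roll":32,"gripper":40}]' >/dev/null;  python3 -c "
from h import *
print(plan([.477,-.374,.17],178))"
```

```text
(array([-2.530e+01, -3.535e+02,  2.000e-01]), 'roll', np.float64(-0.1))
```

```bash
python3 -m creep '[{"translation":[-20,-200,0],"roll":0,"gripper":40},{"translation":[-20,-200,0],"roll":0,"gripper":40},{"translation":[-20,-200,0],"roll":0,"gripper":40},{"translation":[-20,-200,0],"roll":0,"gripper":40},{"translation":[-20,-200,0],"roll":0,"gripper":40}]' >/dev/null; python3 -m creep '[{"translation":[-5,-150,0],"roll":0,"gripper":40},{"translation":[-5,-150,0],"roll":0,"gripper":40},{"translation":[-5,-150,0],"roll":0,"gripper":40},{"translation":[-5,-150,0],"roll":0,"gripper":40},{"translation":[-5,-150,0],"roll":0,"gripper":40}]' >/dev/null; python3 -m creep '[{"translation":[0,0,0],"roll":0,"gripper":40},{"translation":[0,0,0],"roll":0,"gripper":40},{"translation":[0,0,0],"roll":0,"gripper":40}]' >/dev/null; python3 -c "
from h import *
show();print(plan([.478,-.374,.0455],178))"
```

```text
t 36.55 pos [ 0.4785 -0.3666  0.1692] yaw x [-1.     0.03   0.001] y [0.03  1.    0.002] F [-0.1  0.5 -2. ] grip 0.0673 30.0
(array([ 1.000e-01, -7.700e+00,  1.237e+02]), 'roll', np.float64(0.3))
```

```bash
python3 -m creep '[{"translation":[0,-6,40],"roll":0,"gripper":40},{"translation":[0,-6,80],"roll":0,"gripper":40},{"translation":[0,-6,105],"roll":0,"gripper":40},{"translation":[0,-6,117],"roll":0,"gripper":40},{"translation":[0,-6,121],"roll":0,"gripper":40}]' >/dev/null;  python3 -m creep '[{"translation":[0,0,0],"roll":0,"gripper":40},{"translation":[0,0,0],"roll":0,"gripper":40},{"translation":[0,0,1],"roll":0,"gripper":40},{"translation":[0,0,2],"roll":0,"gripper":40},{"translation":[0,0,2],"roll":0,"gripper":40}]';  python3 -m creep '[{"translation":[0,0,0.5],"roll":0,"gripper":40},{"translation":[0,0,1],"roll":0,"gripper":40},{"translation":[0,0,1],"roll":0,"gripper":40}]'
```

```text
time: 37.38
position: [0.4793, -0.3752, 0.0477]
tool_rot: [0.016, 1.0, -0.001, 0.001]
ft_force: [0.5, 0.3, -1.3]
grip_width: 0.0672
grip_force: 30.0
time: 37.63
position: [0.4787, -0.3747, 0.0456]
tool_rot: [0.016, 1.0, -0.0, 0.0]
ft_force: [0.6, 0.4, -1.8]
grip_width: 0.0678
grip_force: 30.0
```

```bash
python3 -m creep '[{"translation":[0,0,1],"roll":0,"gripper":40},{"translation":[0,0,1],"roll":0,"gripper":40},{"translation":[0,0,1],"roll":0,"gripper":40}]'|grep -E "pos|ft";python3 -m creep '[{"translation":[0,0,0],"roll":0,"gripper":82},{"translation":[0,0,0],"roll":0,"gripper":82},{"translation":[0,0,0],"roll":0,"gripper":82},{"translation":[0,0,0],"roll":0,"gripper":82},{"translation":[0,0,-40],"roll":0,"gripper":82}]'>/dev/null; python3 -m creep '[{"translation":[0,0,-40],"roll":0,"gripper":82},{"translation":[0,0,-80],"roll":0,"gripper":82},{"translation":[0,0,-120],"roll":0,"gripper":82},{"translation":[0,0,-160],"roll":0,"gripper":82},{"translation":[0,0,-200],"roll":0,"gripper":82}]'>/dev/null; python3 -m creep '[{"translation":[80,0,-40],"roll":0,"gripper":82},{"translation":[80,0,-40],"roll":0,"gripper":82},{"translation":[80,0,-40],"roll":0,"gripper":82},{"translation":[80,0,-40],"roll":0,"gripper":82},{"translation":[80,0,-40],"roll":0,"gripper":82}]'; python3 -c "
from h import *
show();snap('scene','s2.png');snap('top','t3.png')"
```

```text
position: [0.4787, -0.3748, 0.0452]
ft_force: [-1.5, 1.6, 5.2]
time: 39.13
position: [0.3989, -0.3723, 0.3244]
tool_rot: [0.016, 1.0, -0.0, 0.0]
ft_force: [0.1, 0.4, -0.9]
grip_width: 0.0818
grip_force: 0.0
t 39.13 pos [ 0.3989 -0.3723  0.3244] yaw x [-0.999  0.033 -0.001] y [ 0.033  0.999 -0.   ] F [ 0.1  0.4 -0.9] grip 0.0818 0.0
```

View pics/s2.png

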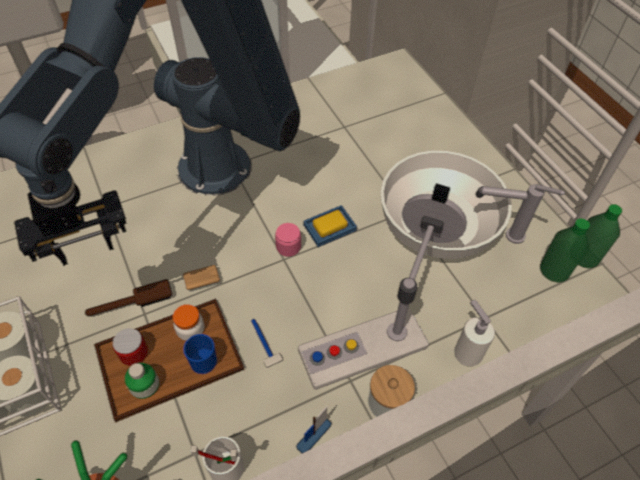

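The scene picture shows all four toiletries upright in the tray: tin (130,347), jar (188,322), bottle (142,380) and tumbler (200,353). The mirror arm points over the basin and the bystanders haven't moved. There is no amber bottle on the counter.

```bash
python3 -c "
from rig import hand_in
print(hand_in())"
```

```text
the job is handed in; nothing more can be done
None
```

The job is handed in at about 39 s: I swung the mirror by its tab to point over the basin's middle, pressed red, yellow, then blue twice, and stood the tumbler, green bottle, jar and red tin upright in the tray; there was no amber bottle on the counter.

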